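# Clear the hairpin shelf into the drawer and the tray

### The job

Pack up the stall's shelf: pull the half-open drawer of the wooden box fully out, then lift every tin and jar that is there up over the shelf's front rail before drawing it forward, and stand all blue hairpin tins upright in the drawer and all amber cream jars upright in the yellow tray. When all are sorted, push the drawer fully shut with the tins inside, and leave the comb, mirror, bangle dish, brush and bottles where they are.

Things in the scene. Friction and masses are not known exactly. Their poses are not given: they have to be found in the camera images.
- tin1_mid (a point): a round blue hairpin tin with a blue ridged twist cap, 48 mm across, 60 mm high, shut; this point is at its centre, 30 mm above its underside; z is its upright axis. It may be absent (None).
- tin2_mid (a point): a round blue hairpin tin with a blue ridged twist cap, 48 mm across, 60 mm high, shut; this point is at its centre, 30 mm above its underside; z is its upright axis. It may be absent (None).
- tin3_mid (a point): a round blue hairpin tin with a blue ridged twist cap, 48 mm across, 60 mm high, shut; this point is at its centre, 30 mm above its underside; z is its upright axis. It may be absent (None).
- jar1_mid (a point): a round amber cream jar with a pale label band and a white cap, 50 mm across, 64 mm high, shut; this point is at its centre, 32 mm above its underside; z is its upright axis. It may be absent (None).
- jar2_mid (a point): a round amber cream jar with a pale label band and a white cap, 50 mm across, 64 mm high, shut; this point is at its centre, 32 mm above its underside; z is its upright axis. It may be absent (None).
- shelf: low fixed wooden shelf on the bench, 474 mm long (its y), 150 mm deep (its x), open above; origin at the centre of its underside on the bench, front (rail side) towards its -x. Board top 60 mm above the bench; end panels (12 mm thick) 105 mm and back panel 100 mm high above the bench. Up to five tins and jars stand on it in one row, mixed, about 84 mm apart.
- rail_mid (a point): middle of the top of the steel retaining rail (a 10 mm rod) along the shelf's front edge, 94 mm above the bench, 34 mm above the board; axes as the shelf's, x pointing back into the shelf, y along the rail. A second thin rod runs below it.
- drawer (a joint): how far the drawer of the wooden box is open, m: 0 fully shut, 0.14 at its stop fully open; starts about half open. It slides towards the box's front (its -x), stays where left, friction about 2 N.
- box: fixed wooden box with one sliding drawer, 200 mm deep (its x) x 280 mm wide (its y) x 100 mm high; origin at the centre of its underside; the drawer comes out towards its -x, roughly to the robot.
- drawer_in (a point): centre of the drawer's inner floor, 20 mm above the bench, moving with the drawer; axes as the box's. The inside reaches 89 mm either way in x and 123 mm either way in y; side and back walls 34 mm high above the floor, front panel 77 mm high above the floor and 12 mm thick. With the drawer fully open only the front 140 mm of the floor (x from -89 to +51 mm) lies outside the box.
- drawer_knob (a point): the drawer's brass knob, a lying cylinder along x, 24 mm across, standing 34 mm out of the middle of the drawer front; this point is on its axis, 20 mm out from the front panel, 62 mm above the bench.
- tray_in (a point): centre of the inner floor, 6 mm above the bench, of the fixed open yellow plastic tray, 150 (x) x 220 (y) x 34 mm high outside, walls 6 mm; axes are the tray's.
- comb: bystander, loose: green plastic comb lying flat, 170 x 30 x 10 mm; origin at its underside centre.
- mirror: bystander, loose: round steel hand mirror lying flat, disc 110 mm across, 10 mm thick, handle 105 mm long; origin at its underside, in the middle of the disc.
- dish: bystander, loose: white ceramic bangle dish with coloured bangles in it, 120 mm across, 28 mm high; origin at its underside centre.
- brush: bystander, loose: dark wooden hairbrush, 205 mm long, 36 mm high; origin at its underside, at the neck between head and handle.
- talc: bystander, loose: white bottle with red cap, 56 mm across, 140 mm high; origin at its underside centre.
- oil: bystander, loose: green glass bottle with yellow cap, 48 mm across, 120 mm high; origin at its underside centre.
Things that resemble listed ones, but are neither listed nor needed, are in the scene too. Leave any pink look-alike of the part that bears tin1_mid alone. What is shaped like the part that bears jar1_mid but pink is not meant.

How it is judged:
On the way, in this order (a step that is already met when the one before it is completed fails the run):
1. the drawer is pulled fully out (over 125 of its 140 mm) (value of joint drawer above 0.125 m), for 0.2 s.
2. every tin present stands in the drawer and every jar present stands in the tray, with the drawer still open (x of tin1_mid in the frame of drawer_in between -0.072 and 0.072 m and y of tin1_mid in the frame of drawer_in between -0.105 and 0.105 m and z of tin1_mid in the frame of drawer_in between 0.015 and 0.042 m and angle between each of tin1_mid, tin2_mid, tin3_mid, jar1_mid, jar2_mid's own z axis and vertical below 0.2 rad and x of tin2_mid in the frame of drawer_in between -0.072 and 0.072 m and y of tin2_mid in the frame of drawer_in between -0.105 and 0.105 m and z of tin2_mid in the frame of drawer_in between 0.015 and 0.042 m and x of tin3_mid in the frame of drawer_in between -0.072 and 0.072 m and y of tin3_mid in the frame of drawer_in between -0.105 and 0.105 m and z of tin3_mid in the frame of drawer_in between 0.015 and 0.042 m and x of jar1_mid in the frame of tray_in between -0.05 and 0.05 m and y of jar1_mid in the frame of tray_in between -0.085 and 0.085 m and z of jar1_mid in the frame of tray_in between 0.015 and 0.044 m and x of jar2_mid in the frame of tray_in between -0.05 and 0.05 m and y of jar2_mid in the frame of tray_in between -0.085 and 0.085 m and z of jar2_mid in the frame of tray_in between 0.015 and 0.044 m and value of joint drawer above 0.05 m), for 0.3 s.
3. the drawer is pushed fully shut (value of joint drawer below 0.006 m), for 0.2 s.
At the end, for the whole second after the job is handed in: Every tin present stands upright (within 0.2 rad) on the floor of the drawer, every jar present stands upright (within 0.2 rad) on the floor of the yellow tray, all at rest, and the drawer is shut to within 6 mm (x of tin1_mid in the frame of drawer_in between -0.072 and 0.072 m and y of tin1_mid in the frame of drawer_in between -0.105 and 0.105 m and z of tin1_mid in the frame of drawer_in between 0.015 and 0.042 m and angle between each of tin1_mid, tin2_mid, tin3_mid, jar1_mid, jar2_mid's own z axis and vertical below 0.2 rad and x of tin2_mid in the frame of drawer_in between -0.072 and 0.072 m and y of tin2_mid in the frame of drawer_in between -0.105 and 0.105 m and z of tin2_mid in the frame of drawer_in between 0.015 and 0.042 m and x of tin3_mid in the frame of drawer_in between -0.072 and 0.072 m and y of tin3_mid in the frame of drawer_in between -0.105 and 0.105 m and z of tin3_mid in the frame of drawer_in between 0.015 and 0.042 m and x of jar1_mid in the frame of tray_in between -0.05 and 0.05 m and y of jar1_mid in the frame of tray_in between -0.085 and 0.085 m and z of jar1_mid in the frame of tray_in between 0.015 and 0.044 m and x of jar2_mid in the frame of tray_in between -0.05 and 0.05 m and y of jar2_mid in the frame of tray_in between -0.085 and 0.085 m and z of jar2_mid in the frame of tray_in between 0.015 and 0.044 m and linear speed of each of tin1, tin2, tin3, jar1, jar2 below 0.03 m/s and value of joint drawer below 0.006 m); the robot touches nothing.
It fails at once if a tin or jar is tipped or dragged across the rail instead of being lifted over it (its centre crosses the rail less than 20 mm above the rail's top) ((x of tin1_mid in the frame of rail_mid between -0.015 and 0.015 m and y of tin1_mid in the frame of rail_mid between -0.23 and 0.23 m and z of tin1_mid in the frame of rail_mid below 0.02 m) or (x of tin2_mid in the frame of rail_mid between -0.015 and 0.015 m and y of tin2_mid in the frame of rail_mid between -0.23 and 0.23 m and z of tin2_mid in the frame of rail_mid below 0.02 m) or (x of tin3_mid in the frame of rail_mid between -0.015 and 0.015 m and y of tin3_mid in the frame of rail_mid between -0.23 and 0.23 m and z of tin3_mid in the frame of rail_mid below 0.02 m) or (x of jar1_mid in the frame of rail_mid between -0.015 and 0.015 m and y of jar1_mid in the frame of rail_mid between -0.23 and 0.23 m and z of jar1_mid in the frame of rail_mid below 0.02 m) or (x of jar2_mid in the frame of rail_mid between -0.015 and 0.015 m and y of jar2_mid in the frame of rail_mid between -0.23 and 0.23 m and z of jar2_mid in the frame of rail_mid below 0.02 m)).
It fails at once if a bystander (comb, mirror, dish, brush or bottle) is moved more than 30 mm (distance of any of comb, mirror, dish, brush, talc, oil from where it was at the start of the episode above 0.03 m).
Of tin1, tin2, tin3, jar1, jar2 only 3 to 5 are there at a start; the rules pass over those that are not, and their reading is None.
At some moment in a run one of tin1, tin2, tin3, jar1, jar2 may be knocked a few centimetres aside while the robot is not near it.
It also fails if it takes over 210 s, if anything falls off the work surface, if the arm or the gripper's body presses on something with over 40 N, if the wrist force passes 120 N, or if a joint passes its speed limit or range.

### The arm

A 7-joint arm with a two-finger parallel gripper is mounted at the origin on the work surface. World frame = base frame: x ahead of the robot, y to its left, z up, the work surface at z = 0. Lengths are in m, angles in rad, forces in N, time in s.
With the tool pointing down it reaches from about 0.425 to 0.95 m from the base axis. Payload 4.7 kg.
Tool frame: the origin (TCP) lies at the very end of the fingers, on their centre line; the grasp point (between the pads) lies 19 mm behind it; z points along the fingers, y is the line along which they close (so a half turn about z gives the same grasp; the last joint's range is limited). The gripper opens to 85 mm and grips with 20 to 120 N. Pads are 22 mm wide; open, the fingers measure 114 mm over their backs; the gripper's body (76 mm by 85 mm) begins 54 mm behind the grasp point. The pads swing forward as they close: fully open they stand 13 mm farther back than shut.
Start: joints at [1.109, 0.469, -0.049, 1.532, 0.024, 1.141, -0.082], TCP at [0.283, -0.613, 0.231] pointing down, gripper open.
Joint ranges: [-2.59, 2.59], [-0.33, 1.99], [-1.39, 1.29], [0.1, 2.45], [-1.04, 4.18], [0.21, 1.99], [-2.66, 2.66]. Speed limits (rad/s): [2.57, 2.57, 3.14, 3.14, 3.14, 3.14, 3.14].

### API

Orientations are given as [roll, pitch, yaw] about the fixed x, y, z axes, in that order (R = Rz(yaw) Ry(pitch) Rx(roll)).
In Python, from rig import r, imaging gives the robot as it stands.
- The arm moves only by the tool play_rows, never from a script. Its argument "series" is a list of rows, each an object of numbers: "tx", "ty", "tz": the shift along the tool's x, y, z normalised to -1 to 1, where 1 is 1000 mm; "ax", "ay", "az": the turn, a rotation vector about the tool's x, y, z normalised to -1 to 1, where 1 is 180 degrees; "claw": the opening, from 0 (shut) to 1 (fully open). A call has exactly 10 rows; each row is the pose to reach, as a shift and turn from the pose commanded when the call began, along the tool's axes at that moment, turning the shorter way round; what a row does not reach only later rows make up. A row lasts 1/10 s, in which the tool goes at most 50 mm and 8.59 degrees, less where a joint would pass 70% of its speed; a pose out of reach is approached as far as the arm can. A call with a number of a shift or a turn outside -1 to 1 is refused whole. A call with a gripper value outside its range is refused whole. The fingers move at their own pace and stop on an object; "force" is the grip in N (left out, the last holds). Time passes only in rows, so rows that repeat a pose let the fingers close, or fill a call up. It gives the time, the measured TCP pose, the force and the opening at its end, in the units of the state.
- r.read_state(): the state, without advancing time (a new reading comes with each control period).
- imaging.get_image(name): name is "scene" or "side" or "wrist"; returns a dict with "color" (384x512x3 uint8, red, green, blue), "fx", "fy", "cx", "cy" (pixels), "k1" (the pictures are not rectified: a ray, as slopes to the right and down, at radius r is drawn at 1 + k1 r^2 times it, then the intrinsics apply), "R" (3x3) and "t" (3): a world point X has camera coordinates R X + t; the wrist camera has in their place "T_tool_cam" (4x4, takes a point from camera to tool coordinates, whose origin is the TCP and whose axes are the flange's). Camera axes: x right, y down, z forward; pixel columns grow to the right and rows downward; lengths in m; the calibration is good to about 2 mm. A picture is of the moment at which its call begins: read the wrist's pose just before it. There is no depth.
- r.finish_job(): hands the job in, once; it reports no verdict.
The state is a dict: "clock": time; "qpos": joint angles; "qd": joint speeds; "joint_torque": joint torques, N m; "tcp_pos": TCP position; "orientation": TCP orientation; "force": force on the tool from outside, world axes, zero at the start; "ft_torque": the same for the moment, N m; "finger_gap": finger opening in m.
Only numpy, scipy, OpenCV 4.12 (cv2) and the standard library are available. Lean on these libraries where they do the work, as an engineer would, in place of code of your own. Each camera call takes 0.05 s, during which the arm holds its last target. There are 200 camera calls.

## Working session

There is one attempt and no reset: what is moved stays moved. The work goes in short steps, Python scripts to look and compute and a tool call to move; the robot and the scene stay as the last step left them, time stands still between calls to the robot, and variables do not carry over. Pictures are saved under pics/ and viewed, on a budget of 14 in all, crops included, one or two more only if the job needs it, and the job is handed in when it is done.

Besides the shell and the picture viewer there is one more tool, called after ">>>" as name([rows], argument=value, ...), one row to a line, values as JSON. play_rows: Moves the arm, as the interface text tells. Scaled input: -1 to 1 covers 1000 mm each way for a shift and 180 degrees each way for a turn. Its arguments: {"type":"object","properties":{"series":{"type":"array","items":{"type":"object","properties":{"tx":{"type":"number","minimum":-1,"maximum":1},"ty":{"type":"number","minimum":-1,"maximum":1},"tz":{"type":"number","minimum":-1,"maximum":1},"ax":{"type":"number","minimum":-1,"maximum":1},"ay":{"type":"number","minimum":-1,"maximum":1},"az":{"type":"number","minimum":-1,"maximum":1},"claw":{"type":"number"}}}},"force":{"type":"number"}},"required":["series"]}

```bash
mkdir -p pics; ls; cat > h.py <<'E'
import numpy as np, cv2, pickle
from rig import r, imaging
from scipy.spatial.transform import Rotation as Ro
def snap(name, fn):
    s=r.read_state(); d=dict(imaging.get_image(name))
    if 'T_tool_cam' in d:
        T=np.eye(4);T[:3,:3]=Ro.from_euler('xyz',s['orientation']).as_matrix();T[:3,3]=s['tcp_pos']
        W=np.linalg.inv(T@np.array(d['T_tool_cam']));d['R'],d['t']=W[:3,:3],W[:3,3]
    d['R']=np.array(d['R']);d['t']=np.array(d['t'])
    pickle.dump(d,open(f'pics/{fn}.pkl','wb'));cv2.imwrite(f'pics/{fn}.png',d['color'][...,::-1]);return d
def load(fn): return pickle.load(open(f'pics/{fn}.pkl','rb'))
def ray(d,uv):
    p=np.array([(uv[0]-d['cx'])/d['fx'],(uv[1]-d['cy'])/d['fy']]);q=p.copy()
    for _ in range(20): q=p/(1+d['k1']*(q@q))
    v=d['R'].T@np.array([*q,1]);return -d['R'].T@d['t'],v/np.linalg.norm(v)
def atz(d,uv,z):
    o,v=ray(d,uv);return o+v*(z-o[2])/v[2]
def proj(d,X):
    c=d['R']@np.array(X)+d['t'];q=c[:2]/c[2];q=q*(1+d['k1']*(q@q));return np.array([d['cx']+d['fx']*q[0],d['cy']+d['fy']*q[1]])
def tri(*obs):
    A=np.zeros((3,3));b=np.zeros(3);L=[ray(d,u) for d,u in obs]
    for o,v in L: P=np.eye(3)-np.outer(v,v);A+=P;b+=P@o
    X=np.linalg.solve(A,b);return X,max(np.linalg.norm((np.eye(3)-np.outer(v,v))@(X-o)) for o,v in L)
E
python3 - <<'E'
from h import *
for n in('scene','side','wrist'):
    d=snap(n,n+'0')
    if n!='wrist': print(n,-d['R'].T@d['t'],d['R'].T[:,2],d['fx'])
a=[cv2.imread(f'pics/{n}0.png') for n in('scene','side')]
for n,i in zip(('scene','side'),a): cv2.imwrite(f'pics/{n}0b.png',cv2.resize(i,(800,600),interpolation=cv2.INTER_CUBIC))
print(load('wrist0')['fx'],load('wrist0')['T_tool_cam']);print(r.read_state())
E
```

```text
pics
scene [0.99376735 0.73061294 0.83601763] [-0.41882267 -0.66212513 -0.62143212] 387.75611196871625
side [ 0.06145897 -0.77666405  1.14223784] [ 0.33613549  0.53774612 -0.77320246] 368.540341668776
302.73373800058346 [[-3.16578022e-04 -9.60278843e-01 -2.79042010e-01  7.02726561e-02]
 [ 9.99999950e-01 -3.10821118e-04 -6.48757606e-05 -1.01531021e-03]
 [-2.44333293e-05 -2.79042017e-01  9.60278893e-01 -1.42628030e-01]
 [ 0.00000000e+00  0.00000000e+00  0.00000000e+00  1.00000000e+00]]
{'clock': 0.15, 'qpos': array([ 1.10908344,  0.46925893, -0.04860984,  1.53336407,  0.02411887,
        1.14100014, -0.08229512]), 'qd': array([ 2.12384408e-03, -2.95822788e-03,  5.05981064e-04, -4.66780274e-03,
       -7.70499720e-04, -7.21743171e-05,  9.19852669e-05]), 'joint_torque': array([ 9.73486895e-04, -5.10765910e+01, -4.64932958e-02, -2.37978923e+01,
        1.07000268e-02,  5.40514229e-03, -2.57803379e-05]), 'tcp_pos': array([ 0.28295784, -0.61236773,  0.23052418]), 'orientation': array([-3.14014937e+00,  5.34834474e-05,  4.32863368e-01]), 'force': array([-0.40958405, -0.429326  ,  0.87145444]), 'ft_torque': array([-0.00925553,  0.02019609, -0.00653055]), 'finger_gap': 0.08549905401542476}
```

View pics/scene0b.png

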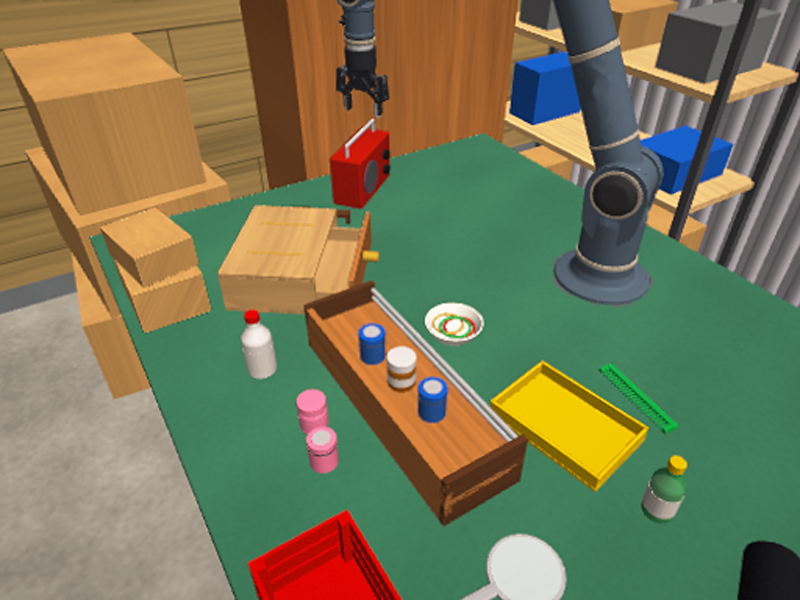

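View pics/side0b.png

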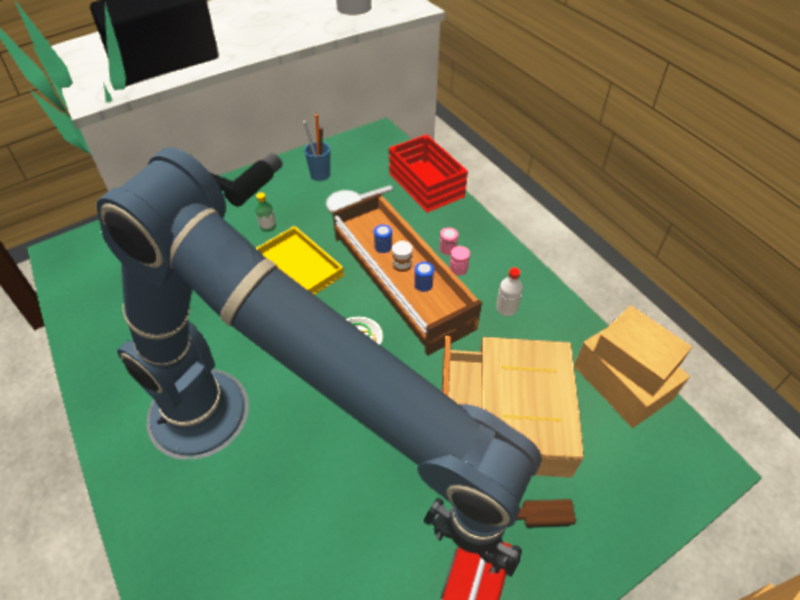

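Scene shows two blue tins, at (372,343) and (432,400), with one amber jar with a white cap at (401,368) between them on the shelf. The look-alikes to leave are the pink pair at (312,410) and (322,450). The side view gives the same count: tins at (424,276) and (383,238), jar at (402,255).

```bash
cat > m.py <<'E'
from h import *
s,d=load('scene0'),load('side0')
P={'tinA_top':((372,329),(424,267)),'tinB_top':((432,385),(383,230)),'jar_top':((402,353),(402,247)),
'railL':((373,291),(426,330)),'railR':((513,437),(340,220)),
'tray1':((543,363),(257,250)),'tray2':((647,431),(295,229)),'tray3':((598,487),(343,268)),'tray4':((492,402),(312,292)),
'talc_cap':((252,316),(515,272)),'dish':((455,321),(363,330)),'oilcap':((678,463),(262,197)),
'panelRback':((443,487),(380,199)),'panelRfront':((524,438),(336,208)),'panelLback':((306,305),(479,302)),'panelLfront':((373,283),(427,345)),
'boxFR':((316,279),(482,338)),'boxBR':((222,274),(570,343)),'boxBL':((263,206),(581,460))}
for k,(a,b) in P.items():
    X,e=tri((s,np.array(a)*.64),(d,np.array(b)*.64));print(k,X.round(3),round(e*1000,1))
for k,uv,z in [('knob',(371,256),.062),('boxFL',(337,208),.1),('boxFR',(316,279),.1),('frontL',(367,213),.097),('frontR',(357,285),.097)]:print(k,atz(s,np.array(uv)*.64,z).round(3))
for k,uv in [('radio',(470,560)),('brush',(548,512))]:print(k,atz(d,np.array(uv)*.64,.02).round(3))
print('radio base',atz(s,np.array((360,205))*.64,0),atz(s,np.array((335,200))*.64,0),atz(s,np.array((390,175))*.64,0))
i=cv2.imread('pics/scene0.png')[185:320,180:360];cv2.imwrite('pics/c1.png',cv2.resize(i,None,fx=4,fy=4,interpolation=cv2.INTER_CUBIC))
E
python3 m.py
```

```text
tinA_top [0.614 0.012 0.124] 0.4
tinB_top [0.597 0.179 0.121] 0.0
jar_top [0.603 0.096 0.127] 0.4
railL [ 0.533 -0.127  0.084] 1.3
railR [0.535 0.308 0.087] 1.8
tray1 [0.338 0.244 0.111] 60.7
tray2 [0.391 0.387 0.082] 44.9
tray3 [ 0.462  0.341 -0.061] 81.4
tray4 [ 0.415  0.179 -0.019] 34.9
talc_cap [ 0.785 -0.123  0.134] 1.5
dish [ 0.418 -0.013  0.035] 7.4
oilcap [0.382 0.481 0.114] 2.4
panelRback [0.674 0.325 0.086] 1.3
panelRfront [0.537 0.332 0.111] 1.8
panelLback [ 0.675 -0.135  0.103] 0.7
panelLfront [ 0.514 -0.16   0.077] 1.3
boxFR [ 0.621 -0.217  0.093] 2.7
boxBR [ 0.78  -0.334  0.095] 4.7
boxBL [ 0.605 -0.559  0.094] 7.5
knob [ 0.46  -0.268  0.062]
boxFL [ 0.456 -0.439  0.1  ]
boxFR [ 0.622 -0.206  0.1  ]
frontL [ 0.404 -0.386  0.097]
frontR [ 0.559 -0.148  0.097]
radio [ 0.333 -0.588  0.02 ]
brush [ 0.519 -0.595  0.02 ]
radio base [ 0.32171233 -0.57995683  0.        ] [ 0.36772836 -0.64056701  0.        ] [ 0.16010532 -0.69003198  0.        ]
```

View pics/c1.png

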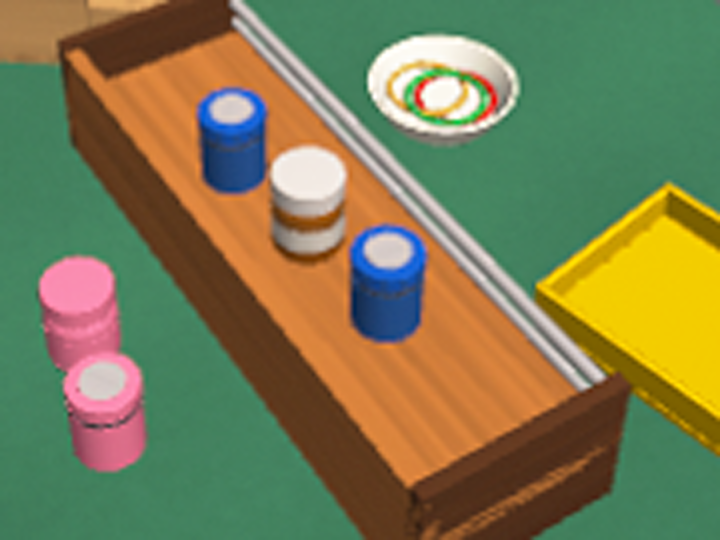

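View pics/wrist0.png

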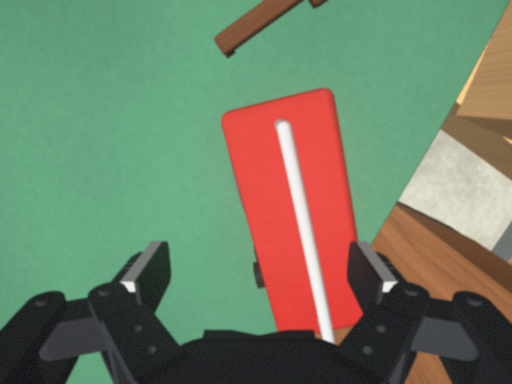

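The crop confirms blue tin, amber jar, blue tin on the shelf, with the pink pair standing behind it and not meant. The wrist view shows the red radio under the gripper and the brush nearby. I had matched the tray corners wrongly between views, so I'm redoing them and adding a move helper.

```bash
cat >> h.py <<'E'
def go(p,yaw,cur=None):
    "tool-frame shift and turn from the present pose to p, tool down, yaw in deg"
    s=r.read_state();p0,o0=(s['tcp_pos'],s['orientation']) if cur is None else cur
    R0=Ro.from_euler('xyz',o0);R1=Ro.from_euler('xyz',[np.pi,0,np.deg2rad(yaw)])
    print('t',(R0.inv().apply(np.array(p)-p0)).round(4),'a',((R0.inv()*R1).as_rotvec()/np.pi).round(4))
E
python3 - <<'E'
from h import *
s,d=load('scene0'),load('side0')
for k,a,b in [('min',(543,363),(312,292)),('+y-x',(647,431),(257,250)),('max',(598,487),(295,229)),('+x-y',(492,402),(343,268))]:
    X,e=tri((s,np.array(a)*.64),(d,np.array(b)*.64));print(k,X.round(3),round(e*1000,1))
print(proj(s,(.46,-.268,.062))/.64,proj(d,(.46,-.268,.062))/.64)
go((.46,-.268,.23),-37)
E
```

```text
min [0.359 0.169 0.036] 17.5
+y-x [0.307 0.382 0.031] 6.1
max [0.44  0.413 0.016] 0.1
+x-y [0.48  0.196 0.028] 1.7
[371.15699517 256.0222779 ] [433.64810365 394.29954176]
t [ 0.3052 -0.2383  0.0009] a [-4.000e-04  3.000e-04  3.433e-01]
```

>>> play_rows([
  {"tx":0.03,"ty":-0.024,"az":0.034,"claw":1},
  {"tx":0.06,"ty":-0.048,"az":0.068,"claw":1},
  {"tx":0.1,"ty":-0.08,"az":0.11,"claw":1},
  {"tx":0.14,"ty":-0.11,"az":0.15,"claw":1},
  {"tx":0.18,"ty":-0.14,"az":0.2,"claw":1},
  {"tx":0.22,"ty":-0.17,"az":0.24,"claw":1},
  {"tx":0.26,"ty":-0.2,"az":0.29,"claw":1},
  {"tx":0.29,"ty":-0.225,"az":0.32,"claw":1},
  {"tx":0.305,"ty":-0.238,"az":0.343,"claw":1},
  {"tx":0.305,"ty":-0.238,"az":0.343,"claw":1},
])

```text
schema error: expected keys tx, ty, tz, ax, ay, az, claw
```

```bash
python3 - <<'E'
from h import *
d=snap('wrist','w1'); print(r.read_state()['tcp_pos'],r.read_state()['orientation'])
snap('side','s1');snap('scene','sc1')
print(proj(d,(.46,-.268,.062)))
E
```

```text
[ 0.28298268 -0.61245039  0.23068602] [-3.14042959e+00  4.93013289e-05  4.32849566e-01]
[  16.31875665 -127.18527266]
```

View pics/w1.png

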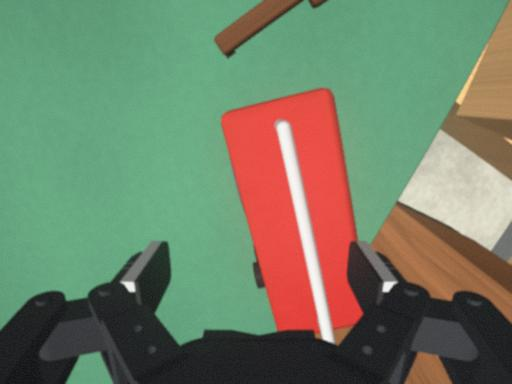

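All keys are required, so the move was refused and the picture shows the same radio view as before. I'm sending it again with every key.

>>> play_rows([
  {"tx":0.03,"ty":-0.024,"tz":0,"ax":0,"ay":0,"az":0.034,"claw":1},
  {"tx":0.06,"ty":-0.048,"tz":0,"ax":0,"ay":0,"az":0.068,"claw":1},
  {"tx":0.1,"ty":-0.08,"tz":0,"ax":0,"ay":0,"az":0.11,"claw":1},
  {"tx":0.14,"ty":-0.11,"tz":0,"ax":0,"ay":0,"az":0.15,"claw":1},
  {"tx":0.18,"ty":-0.14,"tz":0,"ax":0,"ay":0,"az":0.2,"claw":1},
  {"tx":0.22,"ty":-0.17,"tz":0,"ax":0,"ay":0,"az":0.24,"claw":1},
  {"tx":0.26,"ty":-0.2,"tz":0,"ax":0,"ay":0,"az":0.29,"claw":1},
  {"tx":0.29,"ty":-0.225,"tz":0,"ax":0,"ay":0,"az":0.32,"claw":1},
  {"tx":0.305,"ty":-0.238,"tz":0,"ax":0,"ay":0,"az":0.343,"claw":1},
  {"tx":0.305,"ty":-0.238,"tz":0,"ax":0,"ay":0,"az":0.343,"claw":1},
])

```text
clock: 1.3
tcp_pos: [0.4622, -0.2647, 0.2315]
orientation: [-3.14, -0.0, -0.638]
force: [0.5, -0.7, 0.3]
finger_gap: 0.0856
```

```bash
python3 - <<'E'
from h import *
d=snap('wrist','w1'); print(r.read_state()['tcp_pos'],r.read_state()['orientation'])
snap('side','s1');snap('scene','sc1')
print(proj(d,(.46,-.268,.062)))
E
```

```text
[ 0.46089039 -0.26742595  0.23146549] [ 3.14156968e+00 -3.45899951e-04 -6.40233221e-01]
[262.42063391 172.46589891]
```

View pics/w1.png

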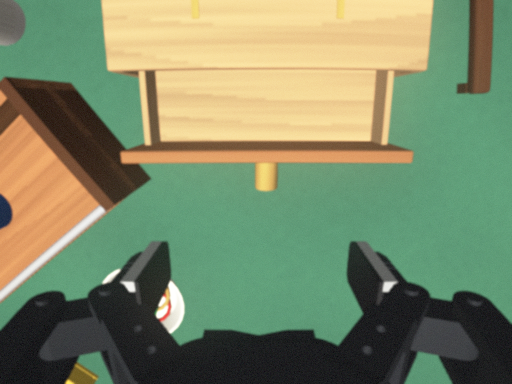

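The wrist view shows the box square to the tool, the drawer front at row 158 and the knob at (266,163–190). The shelf's corner is at left and the dish at lower left.

```bash
python3 - <<'E'
from h import *
d=load('w1');s=load('scene0')
print(tri((d,(266,178)),(s,np.array((371,256))*.64)))
k0,k1=atz(d,(266,163),.07),atz(d,(266,190),.07);print(k0,k1)
for n,u,z in [('fL',(121,157),.097),('fR',(412,157),.097),('bL',(106,70),.1),('bR',(430,70),.1)]:print(n,atz(d,u,z))
b=atz(d,(430,70),.1)-atz(d,(106,70),.1);print('yaw',np.rad2deg(np.arctan2(b[1],b[0]))+90)
x=atz(d,(266,179),.07);go((x[0],x[1],.045),-37)
E
```

```text
(array([ 0.45623704, -0.26864845,  0.06166051]), np.float64(0.0035045461736966975))
[ 0.46726325 -0.27775594  0.07      ] [ 0.44417946 -0.26088575  0.07      ]
fL [ 0.55767125 -0.17468482  0.097     ]
fR [ 0.39494282 -0.39452693  0.097     ]
bL [ 0.62202227 -0.21768982  0.1       ]
bR [ 0.45407596 -0.44523033  0.1       ]
yaw -36.43081460123243
t [-0.0061  0.0015  0.1864] a [ 0.0003 -0.0001  0.    ]
```

>>> play_rows([
  {"tx":-0.006,"ty":0.0015,"tz":0.04,"ax":0,"ay":0,"az":0,"claw":1},
  {"tx":-0.006,"ty":0.0015,"tz":0.08,"ax":0,"ay":0,"az":0,"claw":1},
  {"tx":-0.006,"ty":0.0015,"tz":0.12,"ax":0,"ay":0,"az":0,"claw":1},
  {"tx":-0.006,"ty":0.0015,"tz":0.155,"ax":0,"ay":0,"az":0,"claw":1},
  {"tx":-0.006,"ty":0.0015,"tz":0.18,"ax":0,"ay":0,"az":0,"claw":1},
  {"tx":-0.006,"ty":0.0015,"tz":0.187,"ax":0,"ay":0,"az":0,"claw":1},
  {"tx":-0.006,"ty":0.0015,"tz":0.187,"ax":0,"ay":0,"az":0,"claw":1},
  {"tx":-0.006,"ty":0.0015,"tz":0.187,"ax":0,"ay":0,"az":0,"claw":0},
  {"tx":-0.006,"ty":0.0015,"tz":0.187,"ax":0,"ay":0,"az":0,"claw":0},
  {"tx":-0.006,"ty":0.0015,"tz":0.187,"ax":0,"ay":0,"az":0,"claw":0},
], force=40)

```text
clock: 2.45
tcp_pos: [0.4553, -0.2669, 0.0456]
orientation: [-3.141, -0.003, -0.645]
force: [0.7, -0.3, 0.4]
finger_gap: 0.044
```

>>> play_rows([
  {"tx":0,"ty":0,"tz":0,"ax":0,"ay":0,"az":0,"claw":0},
  {"tx":0,"ty":0,"tz":0,"ax":0,"ay":0,"az":0,"claw":0},
  {"tx":0,"ty":0,"tz":0,"ax":0,"ay":0,"az":0,"claw":0},
  {"tx":-0.005,"ty":0,"tz":0,"ax":0,"ay":0,"az":0,"claw":0},
  {"tx":-0.01,"ty":0,"tz":0,"ax":0,"ay":0,"az":0,"claw":0},
  {"tx":-0.016,"ty":0,"tz":0,"ax":0,"ay":0,"az":0,"claw":0},
  {"tx":-0.022,"ty":0,"tz":0,"ax":0,"ay":0,"az":0,"claw":0},
  {"tx":-0.028,"ty":0,"tz":0,"ax":0,"ay":0,"az":0,"claw":0},
  {"tx":-0.034,"ty":0,"tz":0,"ax":0,"ay":0,"az":0,"claw":0},
  {"tx":-0.04,"ty":0,"tz":0,"ax":0,"ay":0,"az":0,"claw":0},
])

```text
clock: 3.45
tcp_pos: [0.4226, -0.2444, 0.0454]
orientation: [3.14, -0.004, -0.645]
force: [-1.3, -6.2, 6.6]
finger_gap: 0.0228
```

>>> play_rows([
  {"tx":-0.005,"ty":0,"tz":0,"ax":0,"ay":0,"az":0,"claw":0},
  {"tx":-0.01,"ty":0,"tz":0,"ax":0,"ay":0,"az":0,"claw":0},
  {"tx":-0.014,"ty":0,"tz":0,"ax":0,"ay":0,"az":0,"claw":0},
  {"tx":-0.018,"ty":0,"tz":0,"ax":0,"ay":0,"az":0,"claw":0},
  {"tx":-0.022,"ty":0,"tz":0,"ax":0,"ay":0,"az":0,"claw":0},
  {"tx":-0.025,"ty":0,"tz":0,"ax":0,"ay":0,"az":0,"claw":0},
  {"tx":-0.028,"ty":0,"tz":0,"ax":0,"ay":0,"az":0,"claw":0},
  {"tx":-0.03,"ty":0,"tz":0,"ax":0,"ay":0,"az":0,"claw":0},
  {"tx":-0.03,"ty":0,"tz":0,"ax":0,"ay":0,"az":0,"claw":0},
  {"tx":-0.03,"ty":0,"tz":0,"ax":0,"ay":0,"az":0,"claw":0},
])

```text
clock: 4.45
tcp_pos: [0.398, -0.2263, 0.0453]
orientation: [3.14, -0.002, -0.646]
force: [-3.3, -6.7, 9.0]
finger_gap: 0.0228
```

>>> play_rows([
  {"tx":-0.002,"ty":0,"tz":0,"ax":0,"ay":0,"az":0,"claw":0},
  {"tx":-0.004,"ty":0,"tz":0,"ax":0,"ay":0,"az":0,"claw":0},
  {"tx":-0.006,"ty":0,"tz":0,"ax":0,"ay":0,"az":0,"claw":0},
  {"tx":-0.008,"ty":0,"tz":0,"ax":0,"ay":0,"az":0,"claw":0},
  {"tx":-0.008,"ty":0,"tz":0,"ax":0,"ay":0,"az":0,"claw":0},
  {"tx":-0.008,"ty":0,"tz":0,"ax":0,"ay":0,"az":0,"claw":0},
  {"tx":-0.008,"ty":0,"tz":0,"ax":0,"ay":0,"az":0,"claw":0},
  {"tx":-0.008,"ty":0,"tz":0,"ax":0,"ay":0,"az":0,"claw":0},
  {"tx":-0.008,"ty":0,"tz":0,"ax":0,"ay":0,"az":0,"claw":0},
  {"tx":-0.008,"ty":0,"tz":0,"ax":0,"ay":0,"az":0,"claw":0},
])

```text
clock: 5.45
tcp_pos: [0.3978, -0.2261, 0.0456]
orientation: [3.142, -0.018, -0.647]
force: [9.8, -17.2, -13.6]
finger_gap: 0.0223
```

The force rose and the tool stopped moving, so the drawer is at its stop. I'm easing back, releasing and rising.

>>> play_rows([
  {"tx":0.006,"ty":0,"tz":0,"ax":0,"ay":0,"az":0,"claw":0},
  {"tx":0.008,"ty":0,"tz":0,"ax":0,"ay":0,"az":0,"claw":1},
  {"tx":0.008,"ty":0,"tz":0,"ax":0,"ay":0,"az":0,"claw":1},
  {"tx":0.008,"ty":0,"tz":0,"ax":0,"ay":0,"az":0,"claw":1},
  {"tx":0.008,"ty":0,"tz":0,"ax":0,"ay":0,"az":0,"claw":1},
  {"tx":0.008,"ty":0,"tz":-0.03,"ax":0,"ay":0,"az":0,"claw":1},
  {"tx":0.008,"ty":0,"tz":-0.075,"ax":0,"ay":0,"az":0,"claw":1},
  {"tx":0.008,"ty":0,"tz":-0.125,"ax":0,"ay":0,"az":0,"claw":1},
  {"tx":0.008,"ty":0,"tz":-0.165,"ax":0,"ay":0,"az":0,"claw":1},
  {"tx":0.008,"ty":0,"tz":-0.185,"ax":0,"ay":0,"az":0,"claw":1},
])

```text
clock: 6.45
tcp_pos: [0.3998, -0.2244, 0.2331]
orientation: [-3.14, -0.006, -0.644]
force: [0.5, -0.4, -0.6]
finger_gap: 0.0855
```

```bash
python3 - <<'E'
from h import *
d=snap('wrist','w2');print(r.read_state()['tcp_pos'])
go((.605,.096,.29),0)
E
```

```text
[ 0.40093679 -0.22497433  0.23482042]
t [-0.0291 -0.3793 -0.0546] a [ 0.0003 -0.0031 -0.2051]
```

View pics/w2.png

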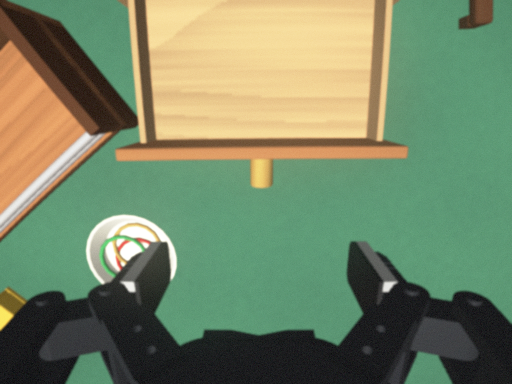

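The drawer is out: its front is at row 153 and the knob at (261,173). Next, over the shelf.

>>> play_rows([
  {"tx":-0.003,"ty":-0.03,"tz":-0.02,"ax":0,"ay":0,"az":-0.02,"claw":1},
  {"tx":-0.006,"ty":-0.07,"tz":-0.04,"ax":0,"ay":0,"az":-0.04,"claw":1},
  {"tx":-0.01,"ty":-0.11,"tz":-0.05,"ax":0,"ay":0,"az":-0.06,"claw":1},
  {"tx":-0.013,"ty":-0.155,"tz":-0.055,"ax":0,"ay":0,"az":-0.085,"claw":1},
  {"tx":-0.016,"ty":-0.2,"tz":-0.055,"ax":0,"ay":0,"az":-0.11,"claw":1},
  {"tx":-0.02,"ty":-0.245,"tz":-0.055,"ax":0,"ay":0,"az":-0.135,"claw":1},
  {"tx":-0.023,"ty":-0.29,"tz":-0.055,"ax":0,"ay":0,"az":-0.16,"claw":1},
  {"tx":-0.026,"ty":-0.335,"tz":-0.055,"ax":0,"ay":0,"az":-0.185,"claw":1},
  {"tx":-0.029,"ty":-0.365,"tz":-0.055,"ax":0,"ay":0,"az":-0.2,"claw":1},
  {"tx":-0.029,"ty":-0.379,"tz":-0.055,"ax":0,"ay":0,"az":-0.205,"claw":1},
])

```text
clock: 7.5
tcp_pos: [0.6031, 0.1, 0.283]
orientation: [-3.14, 0.002, 0.005]
force: [0.2, -0.7, 0.1]
finger_gap: 0.0854
```

```bash
python3 - <<'E'
from h import *
d=load('w2')
for u in [(117,154),(407,152),(261,159),(261,187)]: print(atz(d,u,.097 if u[0]!=261 else .07))
d=snap('wrist','w3');s=r.read_state();print(s['tcp_pos'],s['orientation'])
for X in [(.614,.012,.122),(.603,.096,.125),(.597,.179,.122),(.535,.09,.094)]:print(proj(d,X))
E
```

```text
[ 0.50122587 -0.1336454   0.097     ]
[ 0.33864763 -0.35327019  0.097     ]
[ 0.41167411 -0.23635839  0.07      ]
[ 0.38799118 -0.21863893  0.07      ]
[0.60380551 0.10023262 0.28305333] [-3.13940083e+00  1.06112090e-03  4.97512954e-03]
[345.31490924 164.48714596]
[263.27498571 175.11318252]
[183.19381342 179.77318662]
[267.4611146  225.34112037]
```

View pics/w3.png

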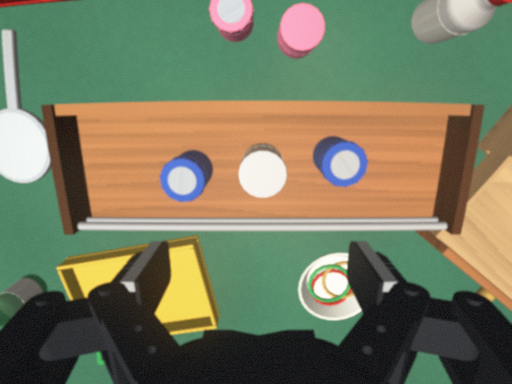

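The wrist view shows the tin tops at (345,163) and (182,180), and the jar top at (263,174), each within 2 px of the triangulated prediction. The rail is at row 224.

```bash
python3 - <<'E'
from h import *
d=load('w3');s=load('scene0')
for n,u,z,v in [('A',(345,163),.12,(372,329)),('J',(263,174),.124,(402,353)),('B',(182,180),.12,(432,385))]:
    X=atz(d,u,z);print(n,X.round(4),tri((d,u),(s,np.array(v)*.64))[0].round(3));go((X[0],X[1],.22),0);go((X[0],X[1],.082),0)
for u in [(59,266),(196,238),(216,328)]: print('tray',atz(d,u,.034))
for u in [(85,224),(445,226)]: print('rail',atz(d,u,.094))
E
```

```text
A [0.6152 0.0119 0.12  ] [0.616 0.014 0.126]
t [0.011  0.0886 0.0628] a [-0.0007  0.0003  0.0016]
t [0.0111 0.0889 0.2008] a [-0.0007  0.0003  0.0016]
J [0.6039 0.0963 0.124 ] [0.604 0.097 0.128]
t [0.0002 0.0041 0.063 ] a [-0.0007  0.0003  0.0016]
t [0.0003 0.0044 0.201 ] a [-0.0007  0.0003  0.0016]
B [0.5962 0.1808 0.12  ] [0.597 0.18  0.122]
t [-0.0071 -0.0805  0.0632] a [-0.0007  0.0003  0.0016]
t [-0.0069 -0.0802  0.2012] a [-0.0007  0.0003  0.0016]
tray [0.43960826 0.40331336 0.034     ]
tray [0.48989842 0.18909119 0.034     ]
tray [0.33352078 0.1670079  0.034     ]
rail [0.53443554 0.31094569 0.094     ]
rail [ 0.53394343 -0.12669067  0.094     ]
```

>>> play_rows([
  {"tx":0.005,"ty":0.035,"tz":0.02,"ax":0,"ay":0,"az":0,"claw":0.75},
  {"tx":0.01,"ty":0.07,"tz":0.045,"ax":0,"ay":0,"az":0,"claw":0.75},
  {"tx":0.011,"ty":0.0885,"tz":0.07,"ax":0,"ay":0,"az":0,"claw":0.75},
  {"tx":0.011,"ty":0.0885,"tz":0.09,"ax":0,"ay":0,"az":0,"claw":0.75},
  {"tx":0.011,"ty":0.0885,"tz":0.11,"ax":0,"ay":0,"az":0,"claw":0.75},
  {"tx":0.011,"ty":0.0885,"tz":0.135,"ax":0,"ay":0,"az":0,"claw":0.75},
  {"tx":0.011,"ty":0.0885,"tz":0.16,"ax":0,"ay":0,"az":0,"claw":0.75},
  {"tx":0.011,"ty":0.0885,"tz":0.185,"ax":0,"ay":0,"az":0,"claw":0.75},
  {"tx":0.011,"ty":0.0885,"tz":0.2,"ax":0,"ay":0,"az":0,"claw":0.75},
  {"tx":0.011,"ty":0.0885,"tz":0.201,"ax":0,"ay":0,"az":0,"claw":0.75},
], force=40)

```text
clock: 8.55
tcp_pos: [0.612, 0.0059, 0.0812]
orientation: [3.14, 0.005, -0.003]
force: [0.1, -1.0, 1.3]
finger_gap: 0.0641
```

>>> play_rows([
  {"tx":0,"ty":0,"tz":0,"ax":0,"ay":0,"az":0,"claw":0},
  {"tx":0,"ty":0,"tz":0,"ax":0,"ay":0,"az":0,"claw":0},
  {"tx":0,"ty":0,"tz":0,"ax":0,"ay":0,"az":0,"claw":0},
  {"tx":0,"ty":0,"tz":0,"ax":0,"ay":0,"az":0,"claw":0},
  {"tx":0,"ty":0,"tz":0,"ax":0,"ay":0,"az":0,"claw":0},
  {"tx":0,"ty":0,"tz":-0.02,"ax":0,"ay":0,"az":0,"claw":0},
  {"tx":0,"ty":0,"tz":-0.05,"ax":0,"ay":0,"az":0,"claw":0},
  {"tx":0,"ty":0,"tz":-0.085,"ax":0,"ay":0,"az":0,"claw":0},
  {"tx":0,"ty":0,"tz":-0.12,"ax":0,"ay":0,"az":0,"claw":0},
  {"tx":0,"ty":0,"tz":-0.14,"ax":0,"ay":0,"az":0,"claw":0},
])

```text
clock: 9.55
tcp_pos: [0.6151, 0.0078, 0.2264]
orientation: [-3.141, -0.004, -0.001]
force: [0.5, -0.3, -0.6]
finger_gap: 0.0472
```

```bash
python3 - <<'E'
from h import *
ax=np.array([.8046,-.5938]);ay=np.array([.5938,.8046]);c=np.array([.493,-.296])
for y in(-.055,.055): print(y,c-.025*ax+y*ay)
p=c-.025*ax-.055*ay
s=r.read_state();print(s['tcp_pos'],s['orientation'],s['finger_gap'])
go((*p,.22),-36.4);go((*p,.21),143.6)
E
```

```text
-0.055 [ 0.440226 -0.325408]
0.055 [ 0.505544 -0.236902]
[0.61505726 0.00777296 0.22637515] [-3.14143358e+00 -4.03757343e-03 -6.09888169e-04] 0.04716435055674294
t [-0.1747  0.3333  0.0056] a [-0.0005 -0.0012  0.202 ]
t [-0.1747  0.3333  0.0156] a [ 1.60e-03 -6.00e-04 -7.98e-01]
```

>>> play_rows([
  {"tx":-0.01,"ty":0.02,"tz":0,"ax":0,"ay":0,"az":0.012,"claw":0},
  {"tx":-0.028,"ty":0.052,"tz":0,"ax":0,"ay":0,"az":0.032,"claw":0},
  {"tx":-0.048,"ty":0.09,"tz":0,"ax":0,"ay":0,"az":0.055,"claw":0},
  {"tx":-0.07,"ty":0.132,"tz":0,"ax":0,"ay":0,"az":0.08,"claw":0},
  {"tx":-0.092,"ty":0.175,"tz":0,"ax":0,"ay":0,"az":0.106,"claw":0},
  {"tx":-0.114,"ty":0.218,"tz":0,"ax":0,"ay":0,"az":0.132,"claw":0},
  {"tx":-0.136,"ty":0.26,"tz":0,"ax":0,"ay":0,"az":0.158,"claw":0},
  {"tx":-0.155,"ty":0.296,"tz":0,"ax":0,"ay":0,"az":0.18,"claw":0},
  {"tx":-0.169,"ty":0.322,"tz":0.003,"ax":0,"ay":0,"az":0.195,"claw":0},
  {"tx":-0.175,"ty":0.333,"tz":0.005,"ax":0,"ay":0,"az":0.202,"claw":0},
])

```text
clock: 10.55
tcp_pos: [0.4351, -0.3288, 0.2172]
orientation: [3.14, 0.002, -0.643]
force: [-0.2, 1.0, -1.6]
finger_gap: 0.0468
```

```bash
python3 - <<'E'
from h import *
s=r.read_state();print(s['tcp_pos'],s['orientation'],s['finger_gap'])
go((.4402,-.3254,.046),-36.4)
snap('scene','sc2');d=snap('wrist','w4')
E
```

```text
[ 0.43510983 -0.32875858  0.21720386] [ 3.13958867e+00  1.94790590e-03 -6.43404566e-01] 0.04683708029723936
t [ 0.0024 -0.0061  0.1712] a [ 0.0006  0.0006 -0.0026]
```

View pics/w4.png

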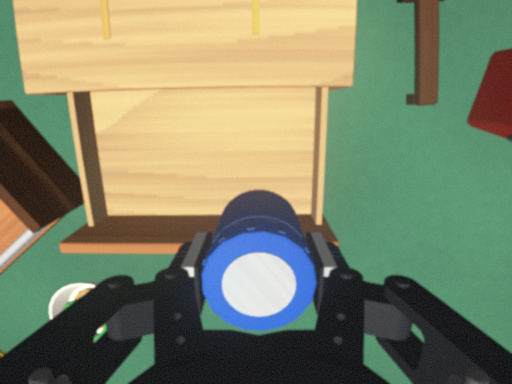

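The tin hangs upright in the pads, near (260,285), above the drawer. Measured positions lag the commanded ones briefly after each move. The commanded pose is already at the place, so I'm going straight down.

>>> play_rows([
  {"tx":0,"ty":0,"tz":0.03,"ax":0,"ay":0,"az":0,"claw":0},
  {"tx":0,"ty":0,"tz":0.06,"ax":0,"ay":0,"az":0,"claw":0},
  {"tx":0,"ty":0,"tz":0.09,"ax":0,"ay":0,"az":0,"claw":0},
  {"tx":0,"ty":0,"tz":0.115,"ax":0,"ay":0,"az":0,"claw":0},
  {"tx":0,"ty":0,"tz":0.135,"ax":0,"ay":0,"az":0,"claw":0},
  {"tx":0,"ty":0,"tz":0.15,"ax":0,"ay":0,"az":0,"claw":0},
  {"tx":0,"ty":0,"tz":0.16,"ax":0,"ay":0,"az":0,"claw":0},
  {"tx":0,"ty":0,"tz":0.166,"ax":0,"ay":0,"az":0,"claw":0},
  {"tx":0,"ty":0,"tz":0.17,"ax":0,"ay":0,"az":0,"claw":0},
  {"tx":0,"ty":0,"tz":0.172,"ax":0,"ay":0,"az":0,"claw":0},
])

```text
clock: 11.65
tcp_pos: [0.4394, -0.3252, 0.0465]
orientation: [-3.141, -0.001, -0.635]
force: [0.0, 0.2, -1.5]
finger_gap: 0.0472
```

>>> play_rows([
  {"tx":0,"ty":0,"tz":0.001,"ax":0,"ay":0,"az":0,"claw":0},
  {"tx":0,"ty":0,"tz":0.002,"ax":0,"ay":0,"az":0,"claw":0},
  {"tx":0,"ty":0,"tz":0.002,"ax":0,"ay":0,"az":0,"claw":0.75},
  {"tx":0,"ty":0,"tz":0.002,"ax":0,"ay":0,"az":0,"claw":0.75},
  {"tx":0,"ty":0,"tz":0.002,"ax":0,"ay":0,"az":0,"claw":0.75},
  {"tx":0,"ty":0,"tz":-0.01,"ax":0,"ay":0,"az":0,"claw":0.75},
  {"tx":0,"ty":0,"tz":-0.04,"ax":0,"ay":0,"az":0,"claw":0.75},
  {"tx":0,"ty":0,"tz":-0.085,"ax":0,"ay":0,"az":0,"claw":0.75},
  {"tx":0,"ty":0,"tz":-0.135,"ax":0,"ay":0,"az":0,"claw":0.75},
  {"tx":0,"ty":0,"tz":-0.18,"ax":0,"ay":0,"az":0,"claw":0.75},
])

```text
clock: 12.65
tcp_pos: [0.4388, -0.3254, 0.2297]
orientation: [-3.141, -0.002, -0.635]
force: [1.2, -0.6, -0.5]
finger_gap: 0.064
```

```bash
python3 - <<'E'
from h import *
snap('scene','sc3');snap('side','s3');d=snap('wrist','w5')
s=r.read_state();print(s['tcp_pos'],s['orientation'],s['finger_gap'])
go((.5,.08,.27),0)
# blobs of blue on shelf in side / scene vs start
for n in('scene0','sc3','side0','s3'):
    c=cv2.cvtColor(load(n)['color'],cv2.COLOR_RGB2HSV);m=cv2.inRange(c,(105,150,60),(125,255,255))
    _,_,st,ce=cv2.connectedComponentsWithStats(m);print(n,[(st[i,4],ce[i].round(1).tolist()) for i in range(1,len(st)) if st[i,4]>60 and 120<ce[i][0]<400 and ce[i][1]>100])
E
```

```text
[ 0.44063717 -0.32653291  0.23092476] [-3.14099962 -0.00898531 -0.6354961 ] 0.0642414636314161
t [-0.1932 -0.3624 -0.0406] a [ 0.0007 -0.0028 -0.2023]
scene0 [(np.int32(260), [238.0, 221.7]), (np.int32(316), [276.2, 257.4])]
sc3 [(np.int32(158), [234.7, 159.0]), (np.int32(316), [276.2, 257.4])]
side0 []
s3 []
```

Tin B hasn't moved in the scene view (276.2,257.4), and tin A is now in the drawer. Next is tin B.

>>> play_rows([
  {"tx":-0.008,"ty":-0.022,"tz":-0.01,"ax":0,"ay":0,"az":-0.011,"claw":0.75},
  {"tx":-0.022,"ty":-0.062,"tz":-0.02,"ax":0,"ay":0,"az":-0.031,"claw":0.75},
  {"tx":-0.038,"ty":-0.107,"tz":-0.03,"ax":0,"ay":0,"az":-0.053,"claw":0.75},
  {"tx":-0.054,"ty":-0.153,"tz":-0.03,"ax":0,"ay":0,"az":-0.075,"claw":0.75},
  {"tx":-0.07,"ty":-0.199,"tz":-0.03,"ax":0,"ay":0,"az":-0.098,"claw":0.75},
  {"tx":-0.086,"ty":-0.245,"tz":-0.03,"ax":0,"ay":0,"az":-0.12,"claw":0.75},
  {"tx":-0.102,"ty":-0.29,"tz":-0.03,"ax":0,"ay":0,"az":-0.143,"claw":0.75},
  {"tx":-0.118,"ty":-0.335,"tz":-0.03,"ax":0,"ay":0,"az":-0.165,"claw":0.75},
  {"tx":-0.134,"ty":-0.38,"tz":-0.03,"ax":0,"ay":0,"az":-0.187,"claw":0.75},
  {"tx":-0.145,"ty":-0.41,"tz":-0.03,"ax":0,"ay":0,"az":-0.202,"claw":0.75},
])

```text
clock: 13.8
tcp_pos: [0.5643, 0.0961, 0.2553]
orientation: [-3.14, 0.003, 0.008]
force: [-0.2, -0.4, 0.4]
finger_gap: 0.0641
```

```bash
python3 - <<'E'
from h import *
d=snap('wrist','w6');snap('scene','sc4');snap('side','s4');d=snap('wrist','w7')
s=r.read_state();print(s['tcp_pos'],s['orientation'],s['finger_gap'])
go((.5962,.1808,.082),0)
i=d['color'];j=load('s4')['color'];cv2.imwrite('pics/c2.png',np.vstack([i[:300],cv2.resize(j[110:320,190:400],(512,300))[:298]])[...,::-1])
E
```

```text
[0.56423733 0.09205122 0.25509393] [3.14114029e+00 2.98866260e-03 2.30604892e-03] 0.06451467022476554
t [ 0.0327 -0.0888  0.173 ] a [0.0001 0.001  0.0007]
```

View pics/c2.png

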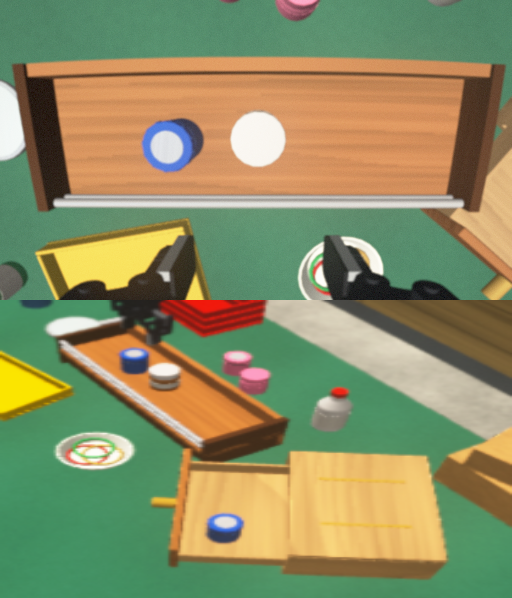

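Tin A stands upright in the open drawer. Tin B (top at 167,147) and the jar (258,139) are still in place.

>>> play_rows([
  {"tx":0.011,"ty":-0.03,"tz":0.01,"ax":0,"ay":0,"az":0,"claw":0.75},
  {"tx":0.022,"ty":-0.06,"tz":0.025,"ax":0,"ay":0,"az":0,"claw":0.75},
  {"tx":0.032,"ty":-0.089,"tz":0.04,"ax":0,"ay":0,"az":0,"claw":0.75},
  {"tx":0.032,"ty":-0.089,"tz":0.055,"ax":0,"ay":0,"az":0,"claw":0.75},
  {"tx":0.032,"ty":-0.089,"tz":0.075,"ax":0,"ay":0,"az":0,"claw":0.75},
  {"tx":0.032,"ty":-0.089,"tz":0.1,"ax":0,"ay":0,"az":0,"claw":0.75},
  {"tx":0.032,"ty":-0.089,"tz":0.125,"ax":0,"ay":0,"az":0,"claw":0.75},
  {"tx":0.032,"ty":-0.089,"tz":0.15,"ax":0,"ay":0,"az":0,"claw":0.75},
  {"tx":0.032,"ty":-0.089,"tz":0.17,"ax":0,"ay":0,"az":0,"claw":0.75},
  {"tx":0.032,"ty":-0.089,"tz":0.173,"ax":0,"ay":0,"az":0,"claw":0.75},
])

```text
clock: 15.0
tcp_pos: [0.5952, 0.1763, 0.0802]
orientation: [3.138, 0.006, -0.003]
force: [-0.6, 1.0, 0.4]
finger_gap: 0.0641
```

>>> play_rows([
  {"tx":0,"ty":0,"tz":0,"ax":0,"ay":0,"az":0,"claw":0},
  {"tx":0,"ty":0,"tz":0,"ax":0,"ay":0,"az":0,"claw":0},
  {"tx":0,"ty":0,"tz":0,"ax":0,"ay":0,"az":0,"claw":0},
  {"tx":0,"ty":0,"tz":0,"ax":0,"ay":0,"az":0,"claw":0},
  {"tx":0,"ty":0,"tz":0,"ax":0,"ay":0,"az":0,"claw":0},
  {"tx":0,"ty":0,"tz":-0.02,"ax":0,"ay":0,"az":0,"claw":0},
  {"tx":0,"ty":0,"tz":-0.05,"ax":0,"ay":0,"az":0,"claw":0},
  {"tx":0,"ty":0,"tz":-0.085,"ax":0,"ay":0,"az":0,"claw":0},
  {"tx":0,"ty":0,"tz":-0.12,"ax":0,"ay":0,"az":0,"claw":0},
  {"tx":0,"ty":0,"tz":-0.14,"ax":0,"ay":0,"az":0,"claw":0},
])

```text
clock: 16.0
tcp_pos: [0.5986, 0.1804, 0.2268]
orientation: [-3.14, -0.005, -0.0]
force: [-0.3, 0.1, -0.7]
finger_gap: 0.0473
```

```bash
python3 - <<'E'
from h import *
snap('side','s5');snap('scene','sc5');snap('side','s5')
s=r.read_state();print(s['tcp_pos'],s['orientation'],s['finger_gap'])
go((.5055,-.2369,.222),-36.4)
print(atz(load('w7'),(258,139),.124),atz(load('w7'),(167,147),.12))
E
```

```text
[0.59808995 0.18000253 0.22470845] [-3.14082845e+00 -3.06078135e-03 -7.13867304e-04] 0.04668369632669209
t [-0.0923  0.417   0.0021] a [-0.0005 -0.0009  0.202 ]
[0.60349604 0.09614634 0.124     ] [0.59552259 0.1801522  0.12      ]
```

>>> play_rows([
  {"tx":-0.005,"ty":0.022,"tz":0,"ax":0,"ay":0,"az":0.011,"claw":0},
  {"tx":-0.014,"ty":0.064,"tz":0,"ax":0,"ay":0,"az":0.031,"claw":0},
  {"tx":-0.024,"ty":0.11,"tz":0,"ax":0,"ay":0,"az":0.053,"claw":0},
  {"tx":-0.034,"ty":0.157,"tz":0,"ax":0,"ay":0,"az":0.076,"claw":0},
  {"tx":-0.045,"ty":0.204,"tz":0,"ax":0,"ay":0,"az":0.099,"claw":0},
  {"tx":-0.055,"ty":0.251,"tz":0,"ax":0,"ay":0,"az":0.121,"claw":0},
  {"tx":-0.066,"ty":0.298,"tz":0,"ax":0,"ay":0,"az":0.144,"claw":0},
  {"tx":-0.076,"ty":0.345,"tz":0,"ax":0,"ay":0,"az":0.167,"claw":0},
  {"tx":-0.086,"ty":0.39,"tz":0,"ax":0,"ay":0,"az":0.189,"claw":0},
  {"tx":-0.092,"ty":0.417,"tz":0,"ax":0,"ay":0,"az":0.202,"claw":0},
])

```text
clock: 17.15
tcp_pos: [0.5015, -0.2422, 0.2214]
orientation: [3.138, 0.003, -0.644]
force: [-0.3, -0.7, 0.0]
finger_gap: 0.0474
```

```bash
python3 - <<'E'
from h import *
snap('scene','sc6');snap('side','s6');snap('side','s6')
s=r.read_state();print(s['tcp_pos'],s['orientation'],s['finger_gap'])
go((.5055,-.2369,.043),-36.4)
E
```

```text
[ 0.50249549 -0.24014234  0.22137233] [ 3.13954685  0.00335475 -0.64180478] 0.04723768681016805
t [ 0.0011 -0.0048  0.1784] a [ 0.0006  0.0011 -0.0021]
```

>>> play_rows([
  {"tx":0,"ty":-0.001,"tz":0.025,"ax":0,"ay":0,"az":0,"claw":0},
  {"tx":0,"ty":-0.001,"tz":0.055,"ax":0,"ay":0,"az":0,"claw":0},
  {"tx":0,"ty":-0.001,"tz":0.085,"ax":0,"ay":0,"az":0,"claw":0},
  {"tx":0,"ty":-0.001,"tz":0.115,"ax":0,"ay":0,"az":0,"claw":0},
  {"tx":0,"ty":-0.001,"tz":0.14,"ax":0,"ay":0,"az":0,"claw":0},
  {"tx":0,"ty":-0.001,"tz":0.155,"ax":0,"ay":0,"az":0,"claw":0},
  {"tx":0,"ty":-0.001,"tz":0.165,"ax":0,"ay":0,"az":0,"claw":0},
  {"tx":0,"ty":-0.001,"tz":0.172,"ax":0,"ay":0,"az":0,"claw":0},
  {"tx":0,"ty":-0.001,"tz":0.176,"ax":0,"ay":0,"az":0,"claw":0},
  {"tx":0,"ty":-0.001,"tz":0.178,"ax":0,"ay":0,"az":0,"claw":0},
])

```text
clock: 18.3
tcp_pos: [0.5061, -0.2363, 0.0454]
orientation: [-3.141, -0.0, -0.635]
force: [-0.3, 0.3, -1.3]
finger_gap: 0.0469
```

>>> play_rows([
  {"tx":0,"ty":0,"tz":0.001,"ax":0,"ay":0,"az":0,"claw":0},
  {"tx":0,"ty":0,"tz":0.001,"ax":0,"ay":0,"az":0,"claw":0},
  {"tx":0,"ty":0,"tz":0.001,"ax":0,"ay":0,"az":0,"claw":0.75},
  {"tx":0,"ty":0,"tz":0.001,"ax":0,"ay":0,"az":0,"claw":0.75},
  {"tx":0,"ty":0,"tz":0.001,"ax":0,"ay":0,"az":0,"claw":0.75},
  {"tx":0,"ty":0,"tz":-0.01,"ax":0,"ay":0,"az":0,"claw":0.75},
  {"tx":0,"ty":0,"tz":-0.04,"ax":0,"ay":0,"az":0,"claw":0.75},
  {"tx":0,"ty":0,"tz":-0.085,"ax":0,"ay":0,"az":0,"claw":0.75},
  {"tx":0,"ty":0,"tz":-0.135,"ax":0,"ay":0,"az":0,"claw":0.75},
  {"tx":0,"ty":0,"tz":-0.18,"ax":0,"ay":0,"az":0,"claw":0.75},
])

```text
clock: 19.3
tcp_pos: [0.5058, -0.2365, 0.2286]
orientation: [-3.141, -0.002, -0.635]
force: [0.8, -1.7, 0.3]
finger_gap: 0.0643
```

```bash
python3 - <<'E'
from h import *
for _ in range(3): snap('scene','sc7')
s=r.read_state();print(s['tcp_pos'],s['orientation'],s['finger_gap'])
go((.604,.0965,.25),0)
E
```

```text
[ 0.50779358 -0.237209    0.22989327] [-3.13949063 -0.0085819  -0.6354717 ] 0.06383973952661116
t [-0.1205 -0.3257 -0.0205] a [ 2.000e-04 -2.900e-03 -2.023e-01]
```

>>> play_rows([
  {"tx":-0.007,"ty":-0.02,"tz":-0.01,"ax":0,"ay":0,"az":-0.012,"claw":0.75},
  {"tx":-0.019,"ty":-0.052,"tz":-0.02,"ax":0,"ay":0,"az":-0.032,"claw":0.75},
  {"tx":-0.033,"ty":-0.09,"tz":-0.028,"ax":0,"ay":0,"az":-0.056,"claw":0.75},
  {"tx":-0.047,"ty":-0.13,"tz":-0.028,"ax":0,"ay":0,"az":-0.08,"claw":0.75},
  {"tx":-0.062,"ty":-0.17,"tz":-0.028,"ax":0,"ay":0,"az":-0.105,"claw":0.75},
  {"tx":-0.076,"ty":-0.21,"tz":-0.028,"ax":0,"ay":0,"az":-0.13,"claw":0.75},
  {"tx":-0.091,"ty":-0.25,"tz":-0.028,"ax":0,"ay":0,"az":-0.155,"claw":0.75},
  {"tx":-0.105,"ty":-0.289,"tz":-0.028,"ax":0,"ay":0,"az":-0.179,"claw":0.75},
  {"tx":-0.115,"ty":-0.316,"tz":-0.028,"ax":0,"ay":0,"az":-0.196,"claw":0.75},
  {"tx":-0.1185,"ty":-0.326,"tz":-0.028,"ax":0,"ay":0,"az":-0.202,"claw":0.75},
])

```text
clock: 20.45
tcp_pos: [0.6027, 0.102, 0.2521]
orientation: [-3.139, 0.003, 0.008]
force: [-1.3, 0.3, 0.1]
finger_gap: 0.0637
```

```bash
python3 - <<'E'
from h import *
for _ in range(4): d=snap('wrist','w8')
s=r.read_state();print(s['tcp_pos'],s['orientation'],s['finger_gap'])
go((.6037,.0963,.082),0)
print(proj(d,(.6037,.0963,.124)))
hs=cv2.cvtColor(d['color'],cv2.COLOR_RGB2HSV);m=cv2.inRange(hs,(0,0,190),(180,45,255))
_,_,st,ce=cv2.connectedComponentsWithStats(m);print([(st[i].tolist(),ce[i].round(0).tolist()) for i in range(1,len(st)) if st[i,4]>300])
E
```

```text
[0.60336813 0.09474333 0.25258528] [ 3.14001639e+00  1.70547786e-03 -2.45894286e-03] 0.06393400940217557
t [ 0.0006 -0.0018  0.1706] a [ 0.0005  0.0005 -0.0008]
[258.98648846 181.75101845]
[([209, 0, 30, 16, 383], [223.0, 6.0]), ([461, 0, 40, 19, 531], [480.0, 7.0]), ([0, 113, 29, 77, 1703], [11.0, 154.0]), ([233, 156, 53, 51, 2135], [259.0, 181.0]), ([71, 228, 378, 5, 1200], [262.0, 230.0]), ([341, 234, 118, 7, 639], [400.0, 237.0]), ([61, 236, 115, 6, 654], [117.0, 239.0]), ([194, 236, 130, 6, 756], [259.0, 239.0]), ([298, 269, 33, 64, 463], [311.0, 299.0])]
```

The jar cap is at (259,181), exactly as predicted, so I'm descending on it.

>>> play_rows([
  {"tx":0,"ty":0,"tz":0.02,"ax":0,"ay":0,"az":0,"claw":0.75},
  {"tx":0,"ty":0,"tz":0.045,"ax":0,"ay":0,"az":0,"claw":0.75},
  {"tx":0,"ty":0,"tz":0.07,"ax":0,"ay":0,"az":0,"claw":0.75},
  {"tx":0,"ty":0,"tz":0.095,"ax":0,"ay":0,"az":0,"claw":0.75},
  {"tx":0,"ty":0,"tz":0.12,"ax":0,"ay":0,"az":0,"claw":0.75},
  {"tx":0,"ty":0,"tz":0.145,"ax":0,"ay":0,"az":0,"claw":0.75},
  {"tx":0,"ty":0,"tz":0.16,"ax":0,"ay":0,"az":0,"claw":0.75},
  {"tx":0,"ty":0,"tz":0.168,"ax":0,"ay":0,"az":0,"claw":0.75},
  {"tx":0,"ty":0,"tz":0.168,"ax":0,"ay":0,"az":0,"claw":0.75},
  {"tx":0,"ty":0,"tz":0.168,"ax":0,"ay":0,"az":0,"claw":0.75},
])

```text
clock: 21.65
tcp_pos: [0.6046, 0.0961, 0.0863]
orientation: [-3.141, -0.002, -0.001]
force: [0.2, 0.5, 0.6]
finger_gap: 0.0643
```

>>> play_rows([
  {"tx":0,"ty":0,"tz":0,"ax":0,"ay":0,"az":0,"claw":0},
  {"tx":0,"ty":0,"tz":0,"ax":0,"ay":0,"az":0,"claw":0},
  {"tx":0,"ty":0,"tz":0,"ax":0,"ay":0,"az":0,"claw":0},
  {"tx":0,"ty":0,"tz":0,"ax":0,"ay":0,"az":0,"claw":0},
  {"tx":0,"ty":0,"tz":0,"ax":0,"ay":0,"az":0,"claw":0},
  {"tx":0,"ty":0,"tz":-0.02,"ax":0,"ay":0,"az":0,"claw":0},
  {"tx":0,"ty":0,"tz":-0.05,"ax":0,"ay":0,"az":0,"claw":0},
  {"tx":0,"ty":0,"tz":-0.085,"ax":0,"ay":0,"az":0,"claw":0},
  {"tx":0,"ty":0,"tz":-0.12,"ax":0,"ay":0,"az":0,"claw":0},
  {"tx":0,"ty":0,"tz":-0.14,"ax":0,"ay":0,"az":0,"claw":0},
])

```text
clock: 22.65
tcp_pos: [0.6045, 0.0967, 0.2281]
orientation: [-3.141, -0.003, -0.001]
force: [0.3, 0.2, -1.8]
finger_gap: 0.0491
```

>>> play_rows([
  {"tx":-0.012,"ty":-0.01,"tz":0,"ax":0,"ay":0,"az":0,"claw":0},
  {"tx":-0.034,"ty":-0.03,"tz":0,"ax":0,"ay":0,"az":0,"claw":0},
  {"tx":-0.06,"ty":-0.053,"tz":0,"ax":0,"ay":0,"az":0,"claw":0},
  {"tx":-0.087,"ty":-0.077,"tz":0,"ax":0,"ay":0,"az":0,"claw":0},
  {"tx":-0.114,"ty":-0.101,"tz":0,"ax":0,"ay":0,"az":0,"claw":0},
  {"tx":-0.14,"ty":-0.124,"tz":0,"ax":0,"ay":0,"az":0,"claw":0},
  {"tx":-0.166,"ty":-0.147,"tz":0,"ax":0,"ay":0,"az":0,"claw":0},
  {"tx":-0.19,"ty":-0.168,"tz":0,"ax":0,"ay":0,"az":0,"claw":0},
  {"tx":-0.206,"ty":-0.182,"tz":0,"ax":0,"ay":0,"az":0,"claw":0},
  {"tx":-0.212,"ty":-0.1875,"tz":0,"ax":0,"ay":0,"az":0,"claw":0},
])

```text
clock: 23.65
tcp_pos: [0.388, 0.2851, 0.2237]
orientation: [3.14, 0.003, 0.004]
force: [0.3, 0.8, -1.8]
finger_gap: 0.0493
```

```bash
python3 - <<'E'
from h import *
for _ in range(4): d=snap('wrist','w9')
s=r.read_state();print(s['tcp_pos'],s['orientation'],s['finger_gap'])
hs=cv2.cvtColor(d['color'],cv2.COLOR_RGB2HSV);m=cv2.inRange(hs,(22,150,60),(32,255,255));ys,xs=np.nonzero(m)
h=cv2.convexHull(np.c_[xs,ys].astype(np.int32));a=cv2.approxPolyDP(h,6,True)[:,0];
for u in a: print(u,atz(d,u,.034).round(3))
E
```

```text
[0.39237915 0.28281337 0.22457038] [ 3.14029314e+00  5.73725116e-04 -1.89861948e-03] 0.049235357378038455
[342  89] [0.478 0.195 0.034]
[354 217] [0.333 0.17  0.034]
[179 244] [0.298 0.38  0.034]
[ 38 212] [0.339 0.553 0.034]
[ 27 202] [0.352 0.565 0.034]
[ 31 191] [0.366 0.556 0.034]
[146 128] [0.437 0.407 0.034]
```

View pics/w9.png

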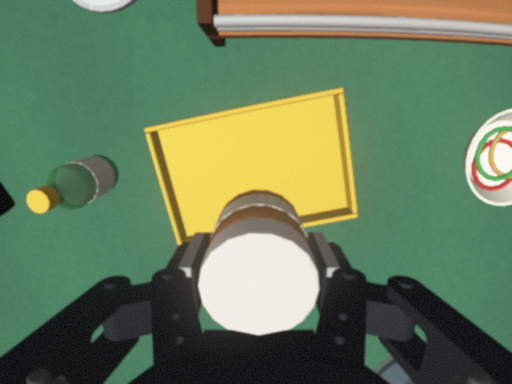

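The jar hangs upright over the tray, whose corners are at (342,89), (354,217), (179,244) and (146,128). They put the tray centre at about (0.387, 0.288), so I'm lowering the jar there.

>>> play_rows([
  {"tx":-0.004,"ty":-0.004,"tz":0.03,"ax":0,"ay":0,"az":0,"claw":0},
  {"tx":-0.004,"ty":-0.004,"tz":0.06,"ax":0,"ay":0,"az":0,"claw":0},
  {"tx":-0.004,"ty":-0.004,"tz":0.095,"ax":0,"ay":0,"az":0,"claw":0},
  {"tx":-0.004,"ty":-0.004,"tz":0.125,"ax":0,"ay":0,"az":0,"claw":0},
  {"tx":-0.004,"ty":-0.004,"tz":0.15,"ax":0,"ay":0,"az":0,"claw":0},
  {"tx":-0.004,"ty":-0.004,"tz":0.168,"ax":0,"ay":0,"az":0,"claw":0},
  {"tx":-0.004,"ty":-0.004,"tz":0.178,"ax":0,"ay":0,"az":0,"claw":0},
  {"tx":-0.004,"ty":-0.004,"tz":0.185,"ax":0,"ay":0,"az":0,"claw":0},
  {"tx":-0.004,"ty":-0.004,"tz":0.189,"ax":0,"ay":0,"az":0,"claw":0},
  {"tx":-0.004,"ty":-0.004,"tz":0.192,"ax":0,"ay":0,"az":0,"claw":0},
])

```text
clock: 24.85
tcp_pos: [0.3887, 0.2881, 0.0336]
orientation: [-3.141, -0.001, -0.001]
force: [0.9, 0.3, -1.6]
finger_gap: 0.0492
```

>>> play_rows([
  {"tx":0,"ty":0,"tz":0.001,"ax":0,"ay":0,"az":0,"claw":0},
  {"tx":0,"ty":0,"tz":0.001,"ax":0,"ay":0,"az":0,"claw":0},
  {"tx":0,"ty":0,"tz":0.001,"ax":0,"ay":0,"az":0,"claw":0.75},
  {"tx":0,"ty":0,"tz":0.001,"ax":0,"ay":0,"az":0,"claw":0.75},
  {"tx":0,"ty":0,"tz":0.001,"ax":0,"ay":0,"az":0,"claw":0.75},
  {"tx":0,"ty":0,"tz":-0.01,"ax":0,"ay":0,"az":0,"claw":0.75},
  {"tx":0,"ty":0,"tz":-0.04,"ax":0,"ay":0,"az":0,"claw":0.75},
  {"tx":0,"ty":0,"tz":-0.085,"ax":0,"ay":0,"az":0,"claw":0.75},
  {"tx":0,"ty":0,"tz":-0.135,"ax":0,"ay":0,"az":0,"claw":0.75},
  {"tx":0,"ty":0,"tz":-0.18,"ax":0,"ay":0,"az":0,"claw":0.75},
])

```text
clock: 25.85
tcp_pos: [0.3878, 0.2881, 0.2164]
orientation: [-3.141, -0.001, -0.0]
force: [0.8, 0.3, -0.7]
finger_gap: 0.0639
```

```bash
python3 - <<'E'
from h import *
for _ in range(3): a=snap('scene','sc9')
b=snap('side','s9')
s=r.read_state();print(s['tcp_pos'],s['orientation'],s['finger_gap'])
A=cv2.resize(a['color'][120:330,120:430],(620,420));B=cv2.resize(b['color'][100:320,130:400],None,fx=.0+1.0,fy=1.0)
cv2.imwrite('pics/c3.png',A[...,::-1]);cv2.imwrite('pics/c4.png',cv2.resize(B,None,fx=2.2,fy=2.2)[...,::-1])
go((.36,-.215,.21),-36.4)
E
```

```text
[0.38838026 0.2881686  0.21490865] [-3.14024485e+00 -3.03401429e-03 -9.02013504e-04] 0.06396287854997129
t [-0.0279  0.5032  0.0041] a [-0.0007 -0.0008  0.2019]
```

View pics/c3.png

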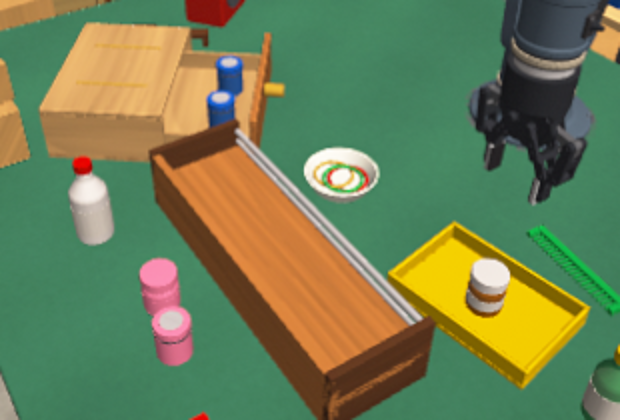

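All three items are sorted and upright: the tins in the open drawer at (229,73) and (221,108), the jar in the tray at (488,287). Next is the knob, swinging outward on the way so the arm stays inside its reach.

>>> play_rows([
  {"tx":0.01,"ty":0.02,"tz":0,"ax":0,"ay":0,"az":0,"claw":1},
  {"tx":0.025,"ty":0.05,"tz":0,"ax":0,"ay":0,"az":0,"claw":1},
  {"tx":0.04,"ty":0.085,"tz":0,"ax":0,"ay":0,"az":0,"claw":1},
  {"tx":0.055,"ty":0.12,"tz":0,"ax":0,"ay":0,"az":0,"claw":1},
  {"tx":0.068,"ty":0.155,"tz":0,"ax":0,"ay":0,"az":0,"claw":1},
  {"tx":0.076,"ty":0.19,"tz":0,"ax":0,"ay":0,"az":0,"claw":1},
  {"tx":0.08,"ty":0.225,"tz":0,"ax":0,"ay":0,"az":0,"claw":1},
  {"tx":0.08,"ty":0.255,"tz":0,"ax":0,"ay":0,"az":0,"claw":1},
  {"tx":0.08,"ty":0.277,"tz":0,"ax":0,"ay":0,"az":0,"claw":1},
  {"tx":0.08,"ty":0.29,"tz":0,"ax":0,"ay":0,"az":0,"claw":1},
])

```text
clock: 27.05
tcp_pos: [0.4665, -0.0043, 0.2117]
orientation: [3.141, 0.004, -0.003]
force: [0.2, -0.2, -0.5]
finger_gap: 0.0856
```

>>> play_rows([
  {"tx":-0.002,"ty":0.02,"tz":0,"ax":0,"ay":0,"az":0.02,"claw":1},
  {"tx":-0.006,"ty":0.05,"tz":0,"ax":0,"ay":0,"az":0.045,"claw":1},
  {"tx":-0.012,"ty":0.08,"tz":0,"ax":0,"ay":0,"az":0.07,"claw":1},
  {"tx":-0.02,"ty":0.11,"tz":0,"ax":0,"ay":0,"az":0.1,"claw":1},
  {"tx":-0.03,"ty":0.14,"tz":0,"ax":0,"ay":0,"az":0.13,"claw":1},
  {"tx":-0.042,"ty":0.17,"tz":0,"ax":0,"ay":0,"az":0.155,"claw":1},
  {"tx":-0.054,"ty":0.195,"tz":0,"ax":0,"ay":0,"az":0.18,"claw":1},
  {"tx":-0.064,"ty":0.215,"tz":0,"ax":0,"ay":0,"az":0.195,"claw":1},
  {"tx":-0.069,"ty":0.2265,"tz":0,"ax":0,"ay":0,"az":0.202,"claw":1},
  {"tx":-0.069,"ty":0.2265,"tz":0,"ax":0,"ay":0,"az":0.202,"claw":1},
])

```text
clock: 28.05
tcp_pos: [0.398, -0.2296, 0.2131]
orientation: [3.141, 0.0, -0.638]
force: [0.1, 0.4, -0.3]
finger_gap: 0.0853
```

```bash
python3 - <<'E'
from h import *
for _ in range(4): d=snap('wrist','w10')
s=r.read_state();print(s['tcp_pos'],s['orientation'],s['finger_gap'])
go((.398,-.226,.047),-36.4)
E
```

```text
[ 0.39939034 -0.22722334  0.21327287] [-3.14103606e+00  1.22152104e-04 -6.32528976e-01] 0.08543836071627796
t [-1.800e-03 -1.000e-04  1.663e-01] a [-0.0002  0.      0.0009]
```

View pics/w10.png

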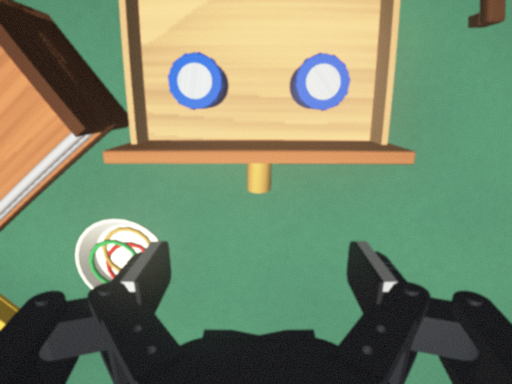

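Both tins stand in the drawer, at (196,80) and (321,81), and the knob at (259,178) is centred. I'm gripping it.

>>> play_rows([
  {"tx":-0.001,"ty":0,"tz":0.035,"ax":0,"ay":0,"az":0,"claw":1},
  {"tx":-0.001,"ty":0,"tz":0.07,"ax":0,"ay":0,"az":0,"claw":1},
  {"tx":-0.001,"ty":0,"tz":0.105,"ax":0,"ay":0,"az":0,"claw":1},
  {"tx":-0.001,"ty":0,"tz":0.135,"ax":0,"ay":0,"az":0,"claw":1},
  {"tx":-0.001,"ty":0,"tz":0.155,"ax":0,"ay":0,"az":0,"claw":1},
  {"tx":-0.001,"ty":0,"tz":0.166,"ax":0,"ay":0,"az":0,"claw":1},
  {"tx":-0.001,"ty":0,"tz":0.166,"ax":0,"ay":0,"az":0,"claw":0.6},
  {"tx":-0.001,"ty":0,"tz":0.166,"ax":0,"ay":0,"az":0,"claw":0},
  {"tx":-0.001,"ty":0,"tz":0.166,"ax":0,"ay":0,"az":0,"claw":0},
  {"tx":-0.001,"ty":0,"tz":0.166,"ax":0,"ay":0,"az":0,"claw":0},
], force=40)

```text
clock: 29.25
tcp_pos: [0.3986, -0.2283, 0.0483]
orientation: [-3.141, -0.002, -0.635]
force: [-0.1, -0.3, 0.4]
finger_gap: 0.0281
```

>>> play_rows([
  {"tx":0,"ty":0,"tz":0,"ax":0,"ay":0,"az":0,"claw":0},
  {"tx":0,"ty":0,"tz":0,"ax":0,"ay":0,"az":0,"claw":0},
  {"tx":0,"ty":0,"tz":0,"ax":0,"ay":0,"az":0,"claw":0},
  {"tx":0,"ty":0,"tz":0,"ax":0,"ay":0,"az":0,"claw":0},
  {"tx":0.001,"ty":0,"tz":0,"ax":0,"ay":0,"az":0,"claw":0},
  {"tx":0.003,"ty":0,"tz":0,"ax":0,"ay":0,"az":0,"claw":0},
  {"tx":0.006,"ty":0,"tz":0,"ax":0,"ay":0,"az":0,"claw":0},
  {"tx":0.01,"ty":0,"tz":0,"ax":0,"ay":0,"az":0,"claw":0},
  {"tx":0.014,"ty":0,"tz":0,"ax":0,"ay":0,"az":0,"claw":0},
  {"tx":0.018,"ty":0,"tz":0,"ax":0,"ay":0,"az":0,"claw":0},
])

```text
clock: 30.25
tcp_pos: [0.4136, -0.238, 0.0485]
orientation: [-3.14, -0.002, -0.635]
force: [0.6, 4.6, 7.4]
finger_gap: 0.0224
```

>>> play_rows([
  {"tx":0.005,"ty":0,"tz":0,"ax":0,"ay":0,"az":0,"claw":0},
  {"tx":0.01,"ty":0,"tz":0,"ax":0,"ay":0,"az":0,"claw":0},
  {"tx":0.016,"ty":0,"tz":0,"ax":0,"ay":0,"az":0,"claw":0},
  {"tx":0.022,"ty":0,"tz":0,"ax":0,"ay":0,"az":0,"claw":0},
  {"tx":0.028,"ty":0,"tz":0,"ax":0,"ay":0,"az":0,"claw":0},
  {"tx":0.034,"ty":0,"tz":0,"ax":0,"ay":0,"az":0,"claw":0},
  {"tx":0.04,"ty":0,"tz":0,"ax":0,"ay":0,"az":0,"claw":0},
  {"tx":0.046,"ty":0,"tz":0,"ax":0,"ay":0,"az":0,"claw":0},
  {"tx":0.052,"ty":0,"tz":0,"ax":0,"ay":0,"az":0,"claw":0},
  {"tx":0.058,"ty":0,"tz":0,"ax":0,"ay":0,"az":0,"claw":0},
])

```text
clock: 31.25
tcp_pos: [0.4602, -0.2722, 0.0486]
orientation: [-3.14, -0.001, -0.635]
force: [0.1, 4.4, 6.6]
finger_gap: 0.0226
```

>>> play_rows([
  {"tx":0.006,"ty":0,"tz":0,"ax":0,"ay":0,"az":0,"claw":0},
  {"tx":0.012,"ty":0,"tz":0,"ax":0,"ay":0,"az":0,"claw":0},
  {"tx":0.018,"ty":0,"tz":0,"ax":0,"ay":0,"az":0,"claw":0},
  {"tx":0.024,"ty":0,"tz":0,"ax":0,"ay":0,"az":0,"claw":0},
  {"tx":0.03,"ty":0,"tz":0,"ax":0,"ay":0,"az":0,"claw":0},
  {"tx":0.036,"ty":0,"tz":0,"ax":0,"ay":0,"az":0,"claw":0},
  {"tx":0.041,"ty":0,"tz":0,"ax":0,"ay":0,"az":0,"claw":0},
  {"tx":0.046,"ty":0,"tz":0,"ax":0,"ay":0,"az":0,"claw":0},
  {"tx":0.05,"ty":0,"tz":0,"ax":0,"ay":0,"az":0,"claw":0},
  {"tx":0.054,"ty":0,"tz":0,"ax":0,"ay":0,"az":0,"claw":0},
])

```text
clock: 32.25
tcp_pos: [0.5036, -0.3042, 0.0486]
orientation: [-3.14, -0.001, -0.635]
force: [-0.4, 3.7, 5.4]
finger_gap: 0.023
```

>>> play_rows([
  {"tx":0.003,"ty":0,"tz":0,"ax":0,"ay":0,"az":0,"claw":0},
  {"tx":0.005,"ty":0,"tz":0,"ax":0,"ay":0,"az":0,"claw":0},
  {"tx":0.007,"ty":0,"tz":0,"ax":0,"ay":0,"az":0,"claw":0},
  {"tx":0.009,"ty":0,"tz":0,"ax":0,"ay":0,"az":0,"claw":0},
  {"tx":0.011,"ty":0,"tz":0,"ax":0,"ay":0,"az":0,"claw":0},
  {"tx":0.012,"ty":0,"tz":0,"ax":0,"ay":0,"az":0,"claw":0},
  {"tx":0.013,"ty":0,"tz":0,"ax":0,"ay":0,"az":0,"claw":0},
  {"tx":0.014,"ty":0,"tz":0,"ax":0,"ay":0,"az":0,"claw":0},
  {"tx":0.014,"ty":0,"tz":0,"ax":0,"ay":0,"az":0,"claw":0},
  {"tx":0.014,"ty":0,"tz":0,"ax":0,"ay":0,"az":0,"claw":0},
])

```text
clock: 33.25
tcp_pos: [0.5118, -0.3102, 0.0485]
orientation: [-3.14, 0.007, -0.635]
force: [-7.3, 8.6, 13.9]
finger_gap: 0.0224
```

The drawer has travelled 140 mm and the reaction force is rising, so it's at the shut stop. I'm pressing a touch more, then releasing and rising.

>>> play_rows([
  {"tx":0.002,"ty":0,"tz":0,"ax":0,"ay":0,"az":0,"claw":0},
  {"tx":0.003,"ty":0,"tz":0,"ax":0,"ay":0,"az":0,"claw":0},
  {"tx":0.003,"ty":0,"tz":0,"ax":0,"ay":0,"az":0,"claw":0},
  {"tx":0,"ty":0,"tz":0,"ax":0,"ay":0,"az":0,"claw":1},
  {"tx":-0.004,"ty":0,"tz":0,"ax":0,"ay":0,"az":0,"claw":1},
  {"tx":-0.004,"ty":0,"tz":0,"ax":0,"ay":0,"az":0,"claw":1},
  {"tx":-0.004,"ty":0,"tz":0,"ax":0,"ay":0,"az":0,"claw":1},
  {"tx":-0.004,"ty":0,"tz":-0.02,"ax":0,"ay":0,"az":0,"claw":1},
  {"tx":-0.004,"ty":0,"tz":-0.06,"ax":0,"ay":0,"az":0,"claw":1},
  {"tx":-0.004,"ty":0,"tz":-0.1,"ax":0,"ay":0,"az":0,"claw":1},
])

```text
clock: 34.25
tcp_pos: [0.5101, -0.3112, 0.1477]
orientation: [3.141, 0.002, -0.636]
force: [0.6, 0.1, 0.4]
finger_gap: 0.0853
```

>>> play_rows([
  {"tx":-0.01,"ty":0,"tz":-0.04,"ax":0,"ay":0,"az":0,"claw":1},
  {"tx":-0.03,"ty":0,"tz":-0.07,"ax":0,"ay":0,"az":0,"claw":1},
  {"tx":-0.05,"ty":0,"tz":-0.09,"ax":0,"ay":0,"az":0,"claw":1},
  {"tx":-0.07,"ty":0,"tz":-0.1,"ax":0,"ay":0,"az":0,"claw":1},
  {"tx":-0.08,"ty":0,"tz":-0.1,"ax":0,"ay":0,"az":0,"claw":1},
  {"tx":-0.08,"ty":0,"tz":-0.1,"ax":0,"ay":0,"az":0,"claw":1},
  {"tx":-0.08,"ty":0,"tz":-0.1,"ax":0,"ay":0,"az":0,"claw":1},
  {"tx":-0.08,"ty":0,"tz":-0.1,"ax":0,"ay":0,"az":0,"claw":1},
  {"tx":-0.08,"ty":0,"tz":-0.1,"ax":0,"ay":0,"az":0,"claw":1},
  {"tx":-0.08,"ty":0,"tz":-0.1,"ax":0,"ay":0,"az":0,"claw":1},
])

```text
clock: 35.25
tcp_pos: [0.4464, -0.2638, 0.2468]
orientation: [3.141, 0.001, -0.635]
force: [-1.3, -0.2, -1.2]
finger_gap: 0.0853
```

```bash
python3 - <<'E'
from h import *
a=snap('scene','scF');b=snap('wrist','wF');print(r.read_state()['force'])
cv2.imwrite('pics/cF.png',np.vstack([cv2.resize(a['color'][100:340,100:460],(480,320)),cv2.resize(b['color'],(480,280))[:280]])[...,::-1])
E
```

```text
[-0.48796747 -0.86413895  0.74304542]
```

View pics/cF.png

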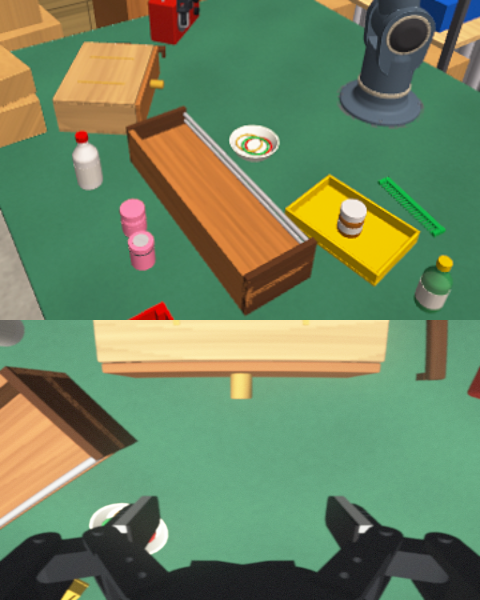

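The drawer front sits flush against the box (row 365), and the jar is upright in the tray at (351,217). Nothing else has moved, so I'm handing in.

```bash
python3 -c "
from rig import r
print(r.finish_job(), r.read_state()['clock'])"
```

```text
the job is handed in; nothing more can be done
the job is handed in; nothing more can be done
```

The shelf is packed up and the job handed in at about 35 s on the robot's clock. Two blue tins and one amber jar were present.

- **Drawer out:** I pulled it to its stop, seen as a force rise with no further motion.
- **Sorting:** I lifted each tin and the jar well over the rail. The tins stand side by side in the drawer and the jar near the middle of the yellow tray.
- **Drawer shut:** I pushed it in by the knob until the force rose at the stop. The knob travelled about 140 mm, the drawer's full range.

**Last checks:**
- Just before shutting, both tins stood upright in the drawer. Once it was shut I couldn't see them.
- After shutting, the drawer front was flush with the box, the jar was upright in the tray, and the gripper was open and clear of everything.
- The dish, bottles and comb looked unmoved in the last pictures, as did the pink look-alikes. The brush was only partly in view and the mirror was outside the final crop, but the arm never came near it.

**What went wrong or disagreed:**
- My first move was refused because some keys were missing; I sent it again in full.
- I first matched the tray's corners wrongly between the two views and redid them. Later tray-centre estimates agreed to within about 10 mm.
- Tin A was gripped about 4 mm off, because I worked from a position read before the arm had settled. It made no difference to the grasp.

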